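# Push two plum cups down the sloped feeder to its sprung back stop

### The job

The cup feeder has stopped feeding: one filled plum cup is held up under the clear hood, short of the two spring plungers, and another waits in the loading end. With the push block that is kept on the hood, slide both cups down the deck until the front cup is past the plungers and rests against the sprung back stop, just pressing its spring, with the second cup touching the first. Go gently: the stop's spring should give but never be driven to its end, the robot itself must not touch the food cups, nothing around may be knocked about; then put the push block back flat on top of the hood.

Things in the scene. Friction and masses are not known exactly. Their poses are not given: they have to be found in the camera images.
- deck: Tilted steel sheet of the feeder, 470 long, 140 wide, 11 deg down, fixed. Origin: middle of its high (loading) edge, on the sheet; x runs downhill along the lane, y across, z off the sheet. Open at that edge; rails at y +-60 at lid height (44) guide the cups. Clear hood over x 140 to 257: inner height 64, flat top at z 69, 6 mm lip at its low edge (x 255), 3 mm side lips (y +-77).
- buffer (a joint): Sprung plate of the back stop: 0 free, grows as pressed downhill, in m; travel 22 mm, about 0.4 N per mm, no preload. It stands across the deck at lid height beyond the plungers. The stop is clamped anywhere over 30 mm, its place is not reported: the free plate faces uphill at deck x 362 to 392. Must be felt for. Let go, it pushes the cups back a little, until their friction holds it.
- lead_cup_center (a point): Clear lidded cup of plums that stands under the hood, 112 across the lid, 52 high, base narrower; about 0.17 kg; too wide to grasp. This point: its middle, 26 mm over its underside. The cups do not slide by themselves. At deck x 270 two round-nosed spring plungers, one per side at lid height, leave 103 mm: it takes about 3 to 11 N to press a cup past; they touch it only within 25 mm of x 270.
- next_cup_center (a point): The same sort of cup, 112 across, 52 high, standing uphill of the other in the open loading end of the lane. Sliding both cups down takes under 2 N away from plungers and stop. This point: its middle, 26 mm over its underside.
- push_block_grip (a point): Push block, 102 long, 62 wide, 66 high, 0.25 kg: white sole 14 thick, upright white face plate (57 high, flat, rubber pad) at its front, upright wooden grip behind. This point lies in the grip, 45 over the sole's underside, 80 behind the pushing face, 22 before its tail. Grip: 22 across (y), 40 along x, from 14 to 66 high. x points to the pushing face, z up off the sole. It lies on the hood, face downhill.
- salt: Round spice jar with red cap, 45 across, 106 high, standing loose beyond the wash tub; leave it alone. Origin: centre of its underside.
- cups_empty: Stack of five empty clear cups, 111 across, 76 high, standing loose beyond the wash tub; leave it alone. Origin: centre of its underside.

How it is judged:
By the outcome, as a careful person would: the job done as asked, in the order asked, and still so for the second after the job is handed in, with the robot touching nothing.
It also fails if it takes over 58 s, if anything falls off the work surface, if the arm or the gripper's body presses on something with over 40 N, if the wrist force passes 120 N, or if a joint passes its speed limit or range.

### The arm

A 6-joint arm with a two-finger parallel gripper is mounted at the origin on the work surface; the furniture and walls round the work are solid. World frame = base frame: x ahead of the robot, y to its left, z up, the work surface at z = 0. Lengths are in m, angles in rad, forces in N, time in s.
With the tool pointing down it reaches from about 0.375 to 0.975 m from the base axis. Payload 3.8 kg.
Tool frame: the origin (TCP) lies midway between the tips of the shut fingers; the grasp point (between the pads) lies 19 mm behind it; z points along the fingers, y is the direction in which the jaws open and shut (so a half turn about z gives the same grasp; the last joint's range is limited). The gripper opens to 85 mm and grips with 20 to 120 N. Pads are 22 mm wide; open, the fingers measure 114 mm over their backs; the gripper's body (76 mm by 85 mm) begins 54 mm behind the grasp point. The pads swing forward as they close: fully open they stand 13 mm farther back than shut.
Start: joints at [1.176, 0.264, 1.604, -0, 1.274, -0.037], TCP at [0.236, 0.632, 0.231] pointing down, gripper open.
Joint ranges: [-2.63, 2.63], [-0.94, 2.18], [0.31, 2.57], [-1.31, 4.45], [0, 2.66], [-2.55, 2.55]. Speed limits (rad/s): [2.57, 2.57, 3.14, 3.14, 3.14, 3.14].

### API

Orientations are given as a rotation vector (axis times angle).
In Python, from workcell import bot gives the robot as it stands.
- The arm moves only by the tool arm_command, never from a script. Its argument "targets" is text: rows parted by semicolons, each of 7 numbers parted by spaces: the shift along the tool's x, y, z in mm, then the turn, a rotation vector about the tool's x, y, z in degrees, then the opening, from 0 (shut) to 1 (fully open). A call has 1 to 10 rows; each row is the pose to reach, as a shift and turn from the pose commanded when the call began, along the tool's axes at that moment; what a row does not reach only later rows make up. A row lasts 1/12 s, in which the tool goes at most 41.7 mm and 7.16 degrees, less where a joint would pass 70% of its speed; a pose out of reach is approached as far as the arm can. A call with a gripper value outside its range is refused whole. The fingers move at their own pace and stop on an object; "newtons" is the grip in N (left out, the last holds). Time passes only in rows, so rows that repeat a pose let the fingers close. It gives the time, the measured TCP pose, the force and the opening at its end, in the units of the state.
- bot.read_state(): the state, without advancing time (a new reading comes with each control period).
- bot.read_camera(name): name is "scene" or "top" or "wrist"; returns (picture, depth): 384x512x3 uint8, blue, green, red; 384x512 float32, m along the optical axis (not along the pixel's ray), 0 where there is no reading.
- bot.camera_params(name): a dict with "fov_y" (degrees; the focal length in pixels is half the picture's height over the tangent of half this angle, whatever the lens; pixels are square), "cx", "cy" (the principal point, pixels), "xyz" and "rotation" of the camera in the world; the wrist camera has in their place "T_tool_cam" (4x4, takes a point from camera to tool coordinates, whose origin is the TCP and whose axes are the flange's). Camera axes: x right, y up, looking along -z (the intrinsics and any distortion apply to the point x, -y, -z); pixel columns grow to the right and rows downward; lengths in m; the calibration is good to about 2 mm. A picture is of the moment at which its call begins: read the wrist's pose just before it. camera_params takes no time and is no camera call.
- bot.finish_job(): hands the job in, once; it reports no verdict.
The state is a dict: "time": time; "q": joint angles; "joint_vel": joint speeds; "joint_torque": joint torques, N m; "tool_pos": TCP position; "tcp_rot": TCP orientation; "wrist_force": force on the tool from outside, world axes, zero at the start; "torque": the same for the moment, N m; "width": opening from 0.0 (shut) to 1.0 (fully open).
Only numpy, scipy, OpenCV 4.12 (cv2) and the standard library are available. Lean on these libraries where they do the work, as an engineer would, in place of code of your own. Each camera call takes 0.05 s, during which the arm holds its last target.

## Working session

There is one attempt and no reset: what is moved stays moved. The work goes in short steps, Python scripts to look and compute and a tool call to move; the robot and the scene stay as the last step left them, time stands still between calls to the robot, and variables do not carry over. Pictures are saved under pics/ and viewed, and the job is handed in when it is done.

Besides the shell and the picture viewer there is one more tool, called after ">>>" as name(argument=value, ...) on one line, values as JSON. arm_command: Moves the arm, as the interface text tells. Its arguments: {"type":"object","properties":{"targets":{"type":"string"},"newtons":{"type":"number"}},"required":["targets"]}

```bash
ls; mkdir -p pics; cat > h.py <<'E'
import numpy as np,cv2
from workcell import bot
from scipy.spatial.transform import Rotation as R
def cam(name):
    p=bot.camera_params(name); s=bot.read_state()
    img,d=bot.read_camera(name)
    if 'T_tool_cam' in p:
        T=np.eye(4);T[:3,:3]=R.from_rotvec(s['tcp_rot']).as_matrix();T[:3,3]=s['tool_pos'];T=T@np.array(p['T_tool_cam'])
    else:
        T=np.eye(4);r=np.array(p['rotation']);T[:3,:3]=r if r.shape==(3,3) else R.from_rotvec(r).as_matrix();T[:3,3]=p['xyz']
    return img,d,p,T
E
python3 - <<'E'
from h import *
for n in ['scene','top','wrist']:
    img,d,p,T=cam(n); print(n,p); cv2.imwrite(f'pics/{n}0.png',img); np.savez(f'{n}0.npz',img=img,d=d,T=T)
print(bot.read_state())
E
```

```text
pics
scene {'fov_y': 44.214015196296955, 'cx': 248.26597168969926, 'cy': 179.11301172814208, 'xyz': array([1.30354637, 0.81153842, 0.78288767]), 'rotation': array([0.48473136, 1.15728187, 2.04920323])}
top {'fov_y': 53.19136427740289, 'cx': 261.04208679832965, 'cy': 199.60018529472595, 'xyz': array([0.37608781, 0.11065909, 1.15399828]), 'rotation': array([ 0.1093612 , -0.11930033, -1.59099971])}
wrist {'fov_y': 63.11275545703849, 'cx': 258.45455877749725, 'cy': 195.3243531592785, 'T_tool_cam': array([[ 1.86096459e-04,  9.51529257e-01,  3.07558188e-01,
         7.88709938e-02],
       [ 9.99999975e-01, -1.39145346e-04, -1.74586758e-04,
        -4.84174691e-04],
       [-1.23329118e-04,  3.07558212e-01, -9.51529259e-01,
        -1.42789829e-01],
       [ 0.00000000e+00,  0.00000000e+00,  0.00000000e+00,
         1.00000000e+00]])}
{'time': 0.15, 'q': array([ 1.17609545e+00,  2.64618212e-01,  1.60508972e+00,  2.23667207e-05,
        1.27367590e+00, -3.69330633e-02]), 'joint_vel': array([-0.00013017, -0.00231898, -0.00425444, -0.00041913,  0.00029046,
        0.00052416]), 'joint_torque': array([ 4.52264221e-04, -5.15908599e+01, -3.67957735e+01,  3.24647863e-05,
        8.17806053e-03, -2.06541429e-06]), 'tool_pos': array([0.23616964, 0.6317246 , 0.23020644]), 'tcp_rot': array([-5.58925957e-01, -3.09106091e+00,  2.74076376e-03]), 'wrist_force': array([-0.59320665,  0.76463494, -0.16083637]), 'torque': array([ 0.01511646, -0.03888197, -0.0148958 ]), 'width': 1.0015673282769393}
```

View pics/scene0.png

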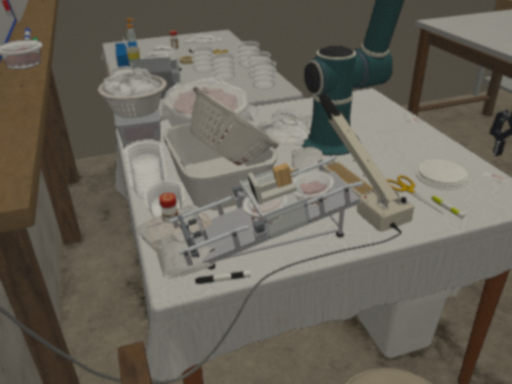

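View pics/top0.png

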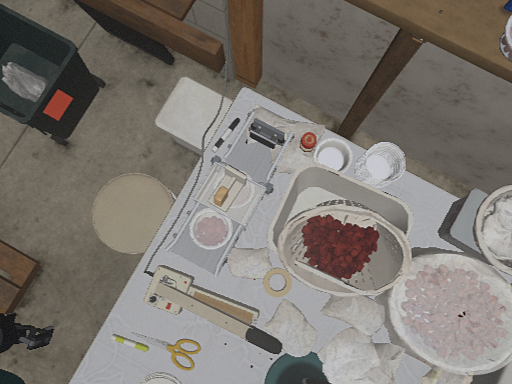

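View pics/wrist0.png

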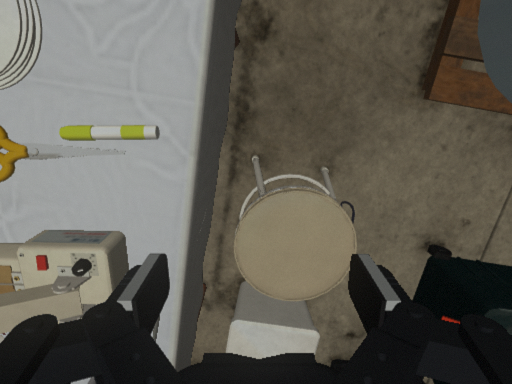

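The top view shows the feeder running from about (205,250), the loading end, to (270,125), the stop. The block is on the hood near (225,190). I'll zoom in next.

```bash
cat >> h.py <<'E'
def pts(d,p,T):
    h,w=d.shape;f=h/2/np.tan(np.radians(p['fov_y']/2))
    v,u=np.mgrid[:h,:w]
    P=np.stack([(u-p['cx'])/f*d,-(v-p['cy'])/f*d,-d],-1)
    return P@T[:3,:3].T+T[:3,3]
def proj(X,p,T):
    f=384/2/np.tan(np.radians(p['fov_y']/2))
    c=(np.atleast_2d(X)-T[:3,3])@T[:3,:3]
    return np.stack([p['cx']+f*c[:,0]/-c[:,2],p['cy']+f*c[:,1]/c[:,2]],-1)
E
python3 - <<'E'
from h import *
z=np.load('top0.npz');p=bot.camera_params('top')
W=pts(z['d'],p,z['T']);np.save('W.npy',W)
for (u,v) in [(205,250),(195,245),(210,229),(250,150),(260,165),(222,195),(237,184),(230,205),(265,130),(225,265),(300,240),(200,330),(310,140),(150,270),(245,98)]:
    print(u,v,W[v,u].round(3))
c=z['img'][90:290,140:300];cv2.imwrite('pics/topz.png',cv2.resize(c,None,fx=3.7,fy=3,interpolation=cv2.INTER_CUBIC)) if 0 else cv2.imwrite('pics/topz.png',cv2.resize(c,None,fx=3,fy=3,interpolation=cv2.INTER_CUBIC))
s=np.load('scene0.npz')['img'][140:280,160:380];cv2.imwrite('pics/scz.png',cv2.resize(s,None,fx=3.6,fy=3.6,interpolation=cv2.INTER_CUBIC))
E
```

```text
205 250 [0.395 0.257 0.107]
195 245 [0.409 0.284 0.105]
210 229 [0.448 0.238 0.147]
250 150 [0.69  0.131 0.039]
260 165 [0.642 0.102 0.045]
222 195 [0.527 0.2   0.213]
237 184 [0.566 0.165 0.152]
230 205 [0.509 0.184 0.158]
265 130 [0.739 0.086 0.075]
225 265 [ 0.351  0.213 -0.002]
300 240 [ 0.419 -0.012  0.006]
200 330 [0.168 0.286 0.005]
310 140 [ 0.696 -0.04   0.108]
150 270 [ 0.342  0.435 -0.   ]
245 98 [0.869 0.144 0.003]
```

View pics/topz.png

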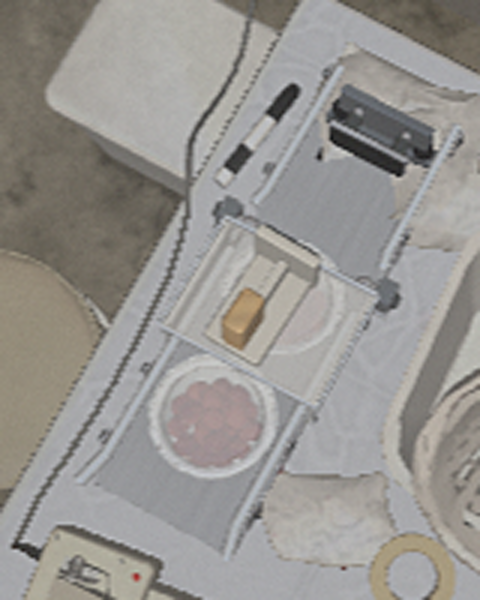

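View pics/scz.png

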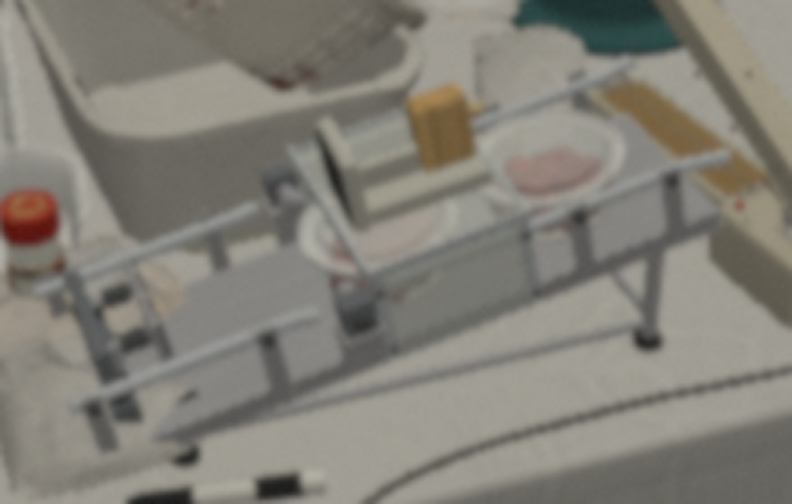

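The zooms show the next cup at about topz (213,415), the lead cup under the hood at about (290,310), the block's wooden grip at (243,318), and the plungers at (230,207) and (383,292). The buffer plate is at about (367,150). Next I'll fit the deck frame.

```bash
python3 - <<'E'
from h import *
W=np.load('W.npy');z=np.load('top0.npz');img=z['img'];p=bot.camera_params('top')
m=np.zeros(W.shape[:2],np.uint8)
def poly(L): cv2.fillPoly(m,[np.array([[140+x/3,90+y/3] for x,y in L]).round().astype(int)],1)
poly([(105,478),(215,545),(245,490),(140,430)]); poly([(275,205),(375,265),(400,200),(320,150)])
P=W[m>0];
for _ in range(5):
    c=P.mean(0);n=np.linalg.svd(P-c)[2][2];n*=np.sign(n[2]);r=(P-c)@n;P=P[abs(r)<.004] if _>0 else P[abs(r)<0.012]
print(len(P),n,np.degrees(np.arccos(n[2])),r.std(),c)
# x axis: downhill
dh=np.array([0,0,-1.])+n*n[2];dh/=np.linalg.norm(dh);yd=np.cross(n,dh);print('dh',dh,'heading',np.degrees(np.arctan2(dh[1],dh[0])))
Q=(W-c)@np.stack([dh,yd,n],1)
# height map
near=(abs(Q[...,1])<.12)&(Q[...,0]>-.4)&(Q[...,0]<.35)
rail=near&(Q[...,2]>.036)&(Q[...,2]<.058)&(abs(Q[...,1])>.045)&(abs(Q[...,1])<.085)
for s in (1,-1):
    q=Q[rail&(Q[...,1]*s>0)];print(s,len(q)); 
    l=np.polyfit(q[:,0],q[:,1],1)
    for _ in range(5):
        k=abs(np.polyval(l,q[:,0])-q[:,1])<.006;l=np.polyfit(q[k,0],q[k,1],1)
    print(l,k.sum(),np.median(q[k,2]),q[k,0].min(),q[k,0].max())
dk=near&(abs(Q[...,2])<.004)&(abs(Q[...,1])<.04)
xs=Q[dk][:,0];print('deck x',np.sort(xs)[[0,5,20,50]],np.sort(xs)[-20:])
np.savez('deck0.npz',c=c,n=n,dh=dh,yd=yd)
E
```

```text
126 [0.514889   0.83557761 0.1915708 ] 78.95553149807306 0.0022526171602849482 [0.52651881 0.19534423 0.08219152]
dh [ 0.10049906  0.16309295 -0.9814788 ] heading 58.358322343133594
1 122
[-0.35411981  0.05113482] 56 0.048922920350124216 -0.05733643530919827 0.009042029089796844
-1 125
[ 0.32216277 -0.03640587] 95 0.04624482763469557 -0.10643449966783337 -0.04041039149966917
deck x [-0.08729094 -0.08420261 -0.08159892 -0.07624216] [-0.07317343 -0.07299506 -0.0729384  -0.07282044 -0.07235046 -0.07214564
 -0.0721183  -0.07209882 -0.07195882 -0.07179692 -0.07151353 -0.07116213
 -0.07105384 -0.07100791 -0.07082497 -0.07005838 -0.06939675 -0.06676775
 -0.05251062 -0.04639669]
```

```bash
python3 - <<'E'
from h import *
W=np.load('W.npy')
m=np.zeros(W.shape[:2],np.uint8)
for L in ([(105,478),(215,545),(245,490),(140,430)],[(275,205),(375,265),(400,200),(320,150)]):
    cv2.fillPoly(m,[np.array([[140+x/3,90+y/3] for x,y in L]).round().astype(int)],1)
P=W[m>0]; print(len(P)); 
P0=P
best=None;rng=np.random.default_rng(0)
for _ in range(2000):
    a=P0[rng.choice(len(P0),3)];n=np.cross(a[1]-a[0],a[2]-a[0]);
    if np.linalg.norm(n)<1e-6: continue
    n/=np.linalg.norm(n);k=abs((P0-a[0])@n)<.004
    if best is None or k.sum()>best.sum(): best=k
P=P0[best];c=P.mean(0);n=np.linalg.svd(P-c)[2][2];n*=np.sign(n[2])
print(len(P),n,np.degrees(np.arccos(n[2])),((P-c)@n).std(),c)
dh=np.array([0,0,-1.])+n*n[2];dh/=np.linalg.norm(dh);yd=np.cross(n,dh);print('dh',dh,'heading',np.degrees(np.arctan2(dh[1],dh[0])))
Q=(W-c)@np.stack([dh,yd,n],1)
near=(abs(Q[...,1])<.12)&(Q[...,0]>-.4)&(Q[...,0]<.35)
rail=near&(Q[...,2]>.036)&(Q[...,2]<.058)&(abs(Q[...,1])>.045)&(abs(Q[...,1])<.085)
for s in (1,-1):
    q=Q[rail&(Q[...,1]*s>0)]; l=np.polyfit(q[:,0],q[:,1],1)
    for _ in range(8):
        k=abs(np.polyval(l,q[:,0])-q[:,1])<.006;l=np.polyfit(q[k,0],q[k,1],1)
    print(s,len(q),l,k.sum(),np.median(q[k,2]),q[k,0].min(),q[k,0].max())
dk=near&(abs(Q[...,2])<.004)&(abs(Q[...,1])<.04)
xs=np.sort(Q[dk][:,0]);print('deck x',xs[[0,5,20,50]],xs[-20:])
hood=near&(Q[...,2]>.064)&(Q[...,2]<.074);print('hood',hood.sum(),np.median(Q[hood],0),np.percentile(Q[hood],[1,99],axis=0))
gr=near&(Q[...,2]>.12)&(Q[...,2]<.15);print('grip',gr.sum(),np.median(Q[gr],0),np.percentile(Q[gr],[2,98],axis=0))
np.savez('deck0.npz',c=c,n=n,dh=dh,yd=yd)
E
```

```text
1763
1573 [ 0.16606033 -0.09459233  0.98156826] 11.017678391981894 0.0017551742450431548 [0.52591209 0.19572984 0.07609823]
dh [ 0.85290128 -0.48583501 -0.19111186] heading -29.66697712513358
1 560 [0.00645306 0.06379661] 419 0.04825336232927277 -0.20070174425735463 0.27143210008375085
-1 600 [ 0.01105647 -0.06564598] 425 0.048610732244497565 -0.20051262999522257 0.2741396397608421
deck x [-0.29565325 -0.28247864 -0.19079919 -0.18768126] [0.21270727 0.21314722 0.21331041 0.21342589 0.21425556 0.21439345
 0.21464102 0.21479669 0.21496074 0.21502237 0.21506548 0.21553436
 0.21553831 0.32532409 0.32540271 0.32573985 0.32577207 0.32590927
 0.32685002 0.34857372]
hood 1805 [ 0.00478653 -0.02569369  0.06883358] [[-0.05229285 -0.08009566  0.06434491]
 [ 0.24433552  0.07817556  0.07326167]]
grip 270 [-0.00829844  0.00748111  0.12936164] [[-0.04219634 -0.02192876  0.12151668]
 [ 0.05641148  0.03216876  0.136498  ]]
```

```bash
python3 - <<'E'
from h import *
W=np.load('W.npy');D=np.load('deck0.npz');c,n=D['c'],D['n']
a=np.radians(-29.17);h=np.array([np.cos(a),np.sin(a),0]);dh=h-n*(h@n);dh/=np.linalg.norm(dh);yd=np.cross(n,dh)
c=c-0.0009*yd
A=np.stack([dh,yd,n],1);Q=(W-c)@A
# profile
for s,lo,hi in (('mid',-.04,.04),('edge+',.045,.055),('e-',-.055,-.045)):
    k=(Q[...,1]>lo)&(Q[...,1]<hi)&(abs(Q[...,2])<.2)&(Q[...,0]>-.26)&(Q[...,0]<.34)
    q=Q[k];b=np.round(q[:,0]/.006).astype(int)
    print(s,' '.join(f'{i*6}:{np.median(q[b==i,2])*1e3:.0f}' for i in sorted(set(b))))
np.savez('deck1.npz',c=c,A=A)
# block: sole, plate, grip
for nm,l,u in (('sole',.078,.090),('plate',.119,.131),('grip',.1315,.142)):
    k=(Q[...,2]>l)&(Q[...,2]<u)&(abs(Q[...,1])<.06)&(Q[...,0]>-.08)&(Q[...,0]<.1)
    q=(Q[k][:,:2]*1e3).astype(np.float32);print(nm,len(q),np.median(q,0),cv2.minAreaRect(q), np.percentile(q,[3,97],axis=0))
E
```

```text
mid -258:-71 -252:-70 -246:-69 -240:-68 -234:-67 -228:-69 -222:-96 -216:-118 -210:-117 -204:-116 -198:-115 -192:-112 -186:-3 -180:-1 -174:0 -168:-0 -162:-0 -156:0 -150:1 -144:43 -138:46 -132:48 -126:51 -120:51 -114:51 -108:52 -102:52 -96:52 -90:52 -84:52 -78:52 -72:52 -66:51 -60:51 -54:51 -48:68 -42:82 -36:83 -30:83 -24:85 -18:82 -12:84 -6:83 0:80 6:81 12:82 18:82 24:82 30:82 36:83 42:100 48:124 54:124 60:71 66:73 78:47 84:48 90:48 96:-2 102:0 108:-0 114:0 120:-0 126:-1 132:-0 138:-0 144:-0 150:0 156:-0 162:0 168:-0 174:0 180:-0 186:-0 192:0 198:44 204:60 210:1 216:51 222:53 228:23 234:41 240:58 246:64 252:62 270:24 276:22 282:21 288:21 294:21 300:19 306:17 312:14 318:11 324:6 330:1 336:-10 342:-9
edge+ -258:-47 -252:-48 -246:-67 -240:-66 -234:-65 -228:-69 -222:-102 -216:-119 -210:-117 -204:-114 -198:-114 -192:-111 -186:-2 -180:-2 -174:-1 -168:-1 -162:0 -156:-0 -150:-1 -144:-1 -138:0 -132:1 -126:3 -120:47 -114:47 -108:46 -102:46 -96:46 -90:49 -84:48 -78:45 -72:46 -66:46 -54:67 -48:67 -42:67 -36:68 -30:69 -24:69 -18:69 -12:69 -6:69 0:68 6:67 12:68 18:70 24:69 30:68 36:69 42:69 48:68 5
[... 830 characters left out ...]
 240:34 246:65 252:25 258:16 264:17 270:19 276:15 282:13 288:13 294:14 300:16 306:16 312:18 318:13 324:10 330:4 336:1
sole 451 [ 6.730565  -1.5880207] ((2.328399658203125, 7.335752487182617), (61.85750198364258, 95.4771957397461), 88.60974884033203) [[-43.24028778 -19.20208263]
 [ 44.08125496  35.96682167]]
plate 152 [47.02188   4.880559] ((7.5070953369140625, 8.917987823486328), (60.62897491455078, 100.76702880859375), 86.10255432128906) [[-42.07572426 -22.15371605]
 [ 56.65338078  33.16915466]]
grip 111 [-22.078663   10.7057295] ((-22.673927307128906, 10.814615249633789), (20.518091201782227, 38.689170837402344), 83.62744903564453) [[-40.18761406   0.52741745]
 [ -5.20099907  19.75488281]]
```

```bash
cat >> h.py <<'E'
DD=np.load('deck1.npz');A=DD['A'];C=DD['c']-0.190*A[:,0]   # deck x = local+190
def w2d(X): return (np.asarray(X)-C)@A*1e3
def d2w(x): return C+A@(np.asarray(x,float)/1e3)
def move(tgt_mm,yaw=0,s=None):
    """deck target TCP mm, block yaw deg -> shift, turn in tool axes"""
    s=s or bot.read_state();R0=R.from_rotvec(s['tcp_rot'])
    y=np.radians(yaw);B=A@R.from_euler('z',yaw,degrees=True).as_matrix()
    Rt=R.from_matrix(np.stack([-B[:,0],B[:,1],-B[:,2]],1))
    print('deck tcp now',w2d(s['tool_pos']).round(1))
    e=(R0.inv()*Rt).as_rotvec(degrees=True)
    print('shift',(R0.inv().apply(d2w(tgt_mm)-s['tool_pos'])*1e3).round(1),'turn',e.round(2),'world tgt',d2w(tgt_mm).round(3), 'F',s['wrist_force'].round(2),'w',round(s['width'],3),'t',round(s['time'],2))
E
python3 - <<'E'
from h import *
move([168,11,175],-4.5)
W=np.load('W.npy');Q=w2d(W)
z=np.load('top0.npz')['img']
k=(abs(Q[...,2]-49)<6)&(Q[...,0]<139)&(Q[...,0]>20)&(abs(Q[...,1])<58)
q=Q[k][:,:2].astype(np.float32);print(cv2.minEnclosingCircle(q),np.percentile(q,[1,99],axis=0))
E
```

```text
deck tcp now [-296.3  240.6   61.9]
shift [-437.3 -299.1  -21.4] turn [-0.6  11.04 13.11] world tgt [0.541 0.199 0.252] F [-0.59  0.76 -0.16] w 1.002 t 0.15
((94.55519104003906, 0.5225542187690735), 56.61537170410156) [[ 41.76921875 -52.42972626]
 [137.67953049  52.98602032]]
```

>>> arm_command(targets="-20 -14 -20 0 0 0 1; -55 -38 -45 0 1 1 1; -90 -62 -60 0 2 3 1; -125 -86 -60 0 4 5 1; -160 -110 -60 0 6 7 1; -195 -134 -60 0 8 9 1; -230 -158 -60 0 10 11 1; -265 -182 -60 -0.6 11 13.1 1; -300 -206 -60 -0.6 11 13.1 1; -335 -230 -60 -0.6 11 13.1 1")

```text
time: 0.98
tool_pos: [0.4615, 0.3099, 0.291]
tcp_rot: [-0.856, -2.827, -0.066]
wrist_force: [0.8, 0.7, -0.1]
width: 1.0
```

```bash
python3 -c "
from h import *
move([168,11,185],-4.5)"
```

```text
deck tcp now [ 39.1  69.6 189.4]
shift [-133.1  -48.2    4.4] turn [ 0.1   0.   -0.02] world tgt [0.543 0.198 0.262] F [ 0.8   0.74 -0.08] w 1.0 t 0.98
```

>>> arm_command(targets="-30 -11 0 0 0 0 1; -65 -24 0 0 0 0 1; -100 -36 0 0 0 0 1; -125 -45 0 0 0 0 1; -133 -48 0 0 0 0 1; -133 -48 0 0 0 0 1; -133 -48 0 0 0 0 1")

```text
time: 1.57
tool_pos: [0.5424, 0.2001, 0.2662]
tcp_rot: [-0.856, -2.826, -0.066]
wrist_force: [-0.4, -0.3, -0.8]
width: 0.998
```

```bash
python3 - <<'E'
from h import *
img,d,p,T=cam('wrist');cv2.imwrite('pics/w1.png',img);np.savez('w1.npz',img=img,d=d,T=T)
Q=w2d(pts(d,p,T))
for nm,l,u in (('deck',-8,8),('hood',62,76),('sole',78,90),('plate',118,129),('grip',131,143)):
    k=(Q[...,2]>l)&(Q[...,2]<u)&(abs(Q[...,1])<60)&(Q[...,0]>110 if nm!='deck' else True)&(Q[...,0]<(262 if nm!='deck' else 400))&(d>0)
    q=(Q[k][:,:2]).astype(np.float32);print(nm,len(q),np.median(Q[k],0).round(1),cv2.minAreaRect(q), np.percentile(q,[2,98],axis=0).round(1).tolist())
E
```

```text
deck 10465 [39.3  0.4 -0.2] ((199.516357421875, 0.002960205078125), (119.98052215576172, 400.930419921875), 89.99834442138672) [[2.5, -58.5], [396.5, 58.7]]
hood 9258 [185.9 -26.1  68.8] ((198.42396545410156, 0.0236663818359375), (121.32362365722656, 119.9459457397461), 0.01931401528418064) [[138.2, -58.7], [255.0, 58.6]]
sole 4099 [192.5  13.8  82.6] ((191.20068359375, 10.30647087097168), (61.51658248901367, 90.84597778320312), 85.81292724609375) [[146.7, -18.6], [235.1, 36.7]]
plate 1531 [236.7   7.8 124.8] ((198.45750427246094, 9.102617263793945), (61.97026062011719, 100.94257354736328), 86.55580139160156) [[148.3, -22.0], [247.5, 35.7]]
grip 1534 [166.4  10.6 134.2] ((167.89117431640625, 10.546573638916016), (21.274734497070312, 39.203250885009766), 86.53804016113281) [[149.4, 0.6], [185.5, 20.5]]
```

View pics/w1.png

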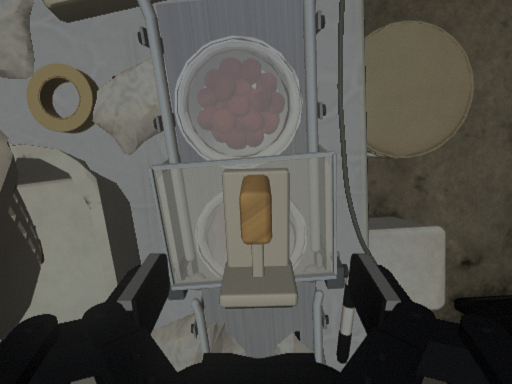

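```bash
python3 -c "
from h import *
move([168.5,10.5,95],-3.5)"
```

```text
deck tcp now [165.1  13.5 189.2]
shift [-3.6 -2.9 94.2] turn [ 0.11 -0.03 -0.95] world tgt [0.528 0.205 0.173] F [-0.07 -0.56 -0.09] w 1.0 t 1.62
```

>>> arm_command(targets="-2 -2 25 0 0 -0.5 1; -3.5 -3 55 0 0 -1 1; -3.5 -3 80 0 0 -1 1; -3.5 -3 92 0 0 -1 1; -3.5 -3 94 0 0 -1 1; -3.5 -3 94 0 0 -1 1; -3.5 -3 94 0 0 -1 1")

```text
time: 2.2
tool_pos: [0.5293, 0.2054, 0.1754]
tcp_rot: [-0.829, -2.838, -0.07]
wrist_force: [0.4, -0.1, 1.5]
width: 1.002
```

```bash
python3 - <<'E'
from h import *
move([168.5,10.5,95],-3.5)
img,d,p,T=cam('wrist');cv2.imwrite('pics/w2.png',img)
E
```

```text
deck tcp now [169.4  11.1  97.1]
shift [ 0.8 -0.7  2.1] turn [0.21 0.12 0.11] world tgt [0.528 0.205 0.173] F [ 0.41 -0.12  1.54] w 1.002 t 2.2
```

View pics/w2.png

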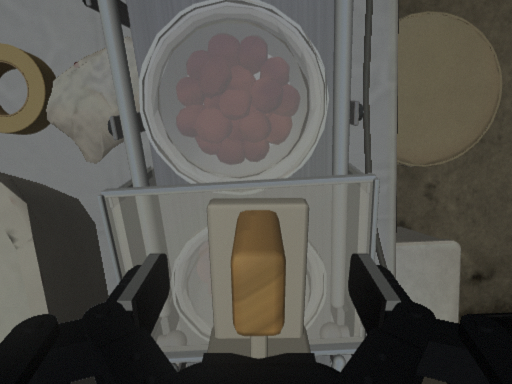

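>>> arm_command(targets="0 0 0 0 0 0 0.5; 0 0 0 0 0 0 0.3; 0 0 0 0 0 0 0; 0 0 0 0 0 0 0; 0 0 0 0 0 0 0; 0 0 0 0 0 0 0; 0 0 0 0 0 0 0; 0 0 0 0 0 0 0", newtons=60)

```text
time: 2.92
tool_pos: [0.5287, 0.2044, 0.1739]
tcp_rot: [-0.831, -2.836, -0.068]
wrist_force: [0.7, 0.2, 1.6]
width: 0.25
```

```bash
python3 - <<'E'
from h import *
move([169,10.5,125],0)
E
```

```text
deck tcp now [169.6  10.   95.7]
shift [  0.6   0.5 -29.3] turn [ 0.12  0.05 -3.48] world tgt [0.533 0.202 0.203] F [0.68 0.18 1.6 ] w 0.25 t 2.92
```

>>> arm_command(targets="0 0 -10 0 0 0 0; 0 0 -25 0 0 0 0; 0 0 -45 0 0 -1 0; 20 4 -55 0 0 -3.5 0; 50 10 -55 0 0 -3.5 0; 85 10 -55 0 0 -3.5 0; 120 10 -55 0 0 -3.5 0; 155 10 -55 0 0 -3.5 0; 190 10 -55 0 0 -3.5 0; 200 10 -55 0 0 -3.5 0")

```text
time: 3.75
tool_pos: [0.3739, 0.3154, 0.2668]
tcp_rot: [-0.739, -2.86, -0.078]
wrist_force: [-0.7, 0.0, -1.6]
width: 0.249
```

```bash
python3 - <<'E'
from h import *
move([-56,0,90],0)
z=np.load('w1.npz');p=bot.camera_params('wrist');Q=w2d(pts(z['d'],p,z['T']))
for y in range(-25,30,10):
    k=(abs(Q[...,1]-y)<5)&(Q[...,2]>44)&(Q[...,2]<58)&(Q[...,0]<150); print(y,np.percentile(Q[k][:,0],[0.5,3,50,97]).round(1),np.median(Q[k][:,2]))
k=(abs(Q[...,1])<58)&(Q[...,2]>46)&(Q[...,2]<57)&(Q[...,0]<139)
q=Q[k][:,:2].astype(np.float32);print(cv2.minEnclosingCircle(q))
E
```

```text
deck tcp now [-34.   31.6 150.6]
shift [ 22.  -31.7  60.6] turn [ 0.1  -0.11  0.18] world tgt [0.33  0.304 0.211] F [-0.74  0.04 -1.55] w 0.249 t 3.75
-25 [ 45.   48.   89.5 137.7] 51.55401387970929
-15 [ 41.8  44.4  87.3 137.4] 51.71449665138357
-5 [ 40.4  42.9  86.6 136.6] 51.72562264695713
5 [ 39.9  42.6  86.4 136.7] 51.76444995612004
15 [ 41.8  44.4  87.3 137.2] 51.617630731272115
25 [ 44.9  47.5  89.3 137.6] 51.51007178214357
((95.62872314453125, 0.4058266878128052), 56.39622497558594)
```

>>> arm_command(targets="10 -15 0 0 0 0 0; 20 -32 10 0 0 0 0; 20 -32 40 0 0 0 0; 20 -32 75 0 0 0 0; 20 -32 100 0 0 0 0; 20 -32 110 0 0 0 0; 20 -32 110 0 0 0 0; 20 -32 110 0 0 0 0")

```text
time: 4.42
tool_pos: [0.327, 0.3057, 0.1617]
tcp_rot: [-0.743, -2.861, -0.076]
wrist_force: [0.3, 0.7, -1.6]
width: 0.251
```

```bash
python3 - <<'E'
from h import *
move([-56,0,29],0)
for n in ['scene','wrist']:
    img,d,p,T=cam(n)
    if n=='scene': img=cv2.resize(img[120:280,160:420],None,fx=3,fy=3)
    cv2.imwrite(f'pics/{n}3.png',img)
E
```

```text
deck tcp now [-49.5   0.2  40.6]
shift [ 6.6 -0.2 11.6] turn [0.07 0.02 0.03] world tgt [0.319 0.31  0.152] F [ 0.29  0.72 -1.55] w 0.251 t 4.42
```

View pics/scene3.png

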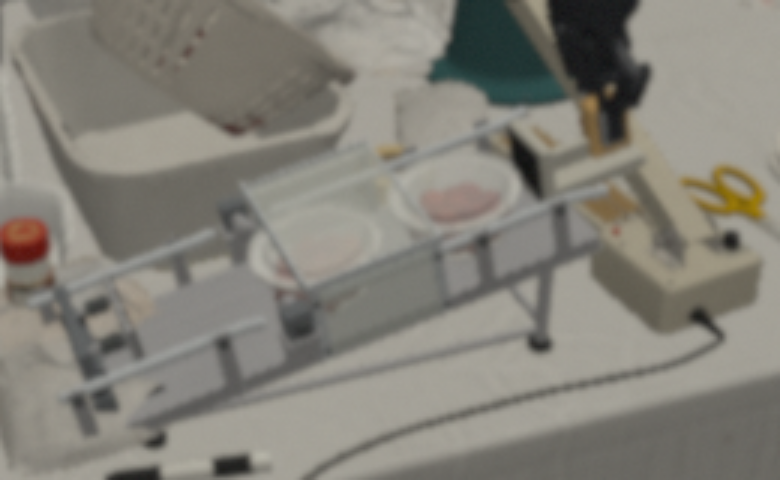

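View pics/wrist3.png

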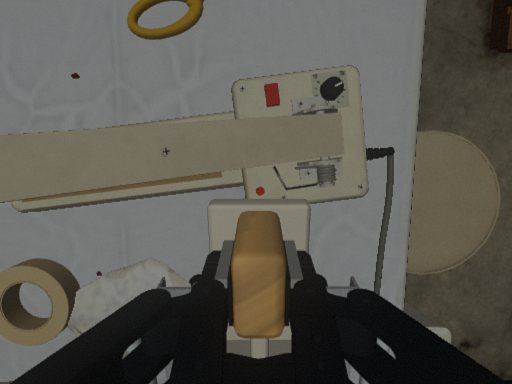

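```bash
python3 - <<'E'
from h import *
Q=w2d(np.load('W.npy'))
for y0 in range(-60,61,20):
    k=(abs(Q[...,1]-y0)<10)&(Q[...,0]>-200)&(Q[...,0]<-10)&(abs(Q[...,2])<300)
    q=Q[k];b=np.round(q[:,0]/20).astype(int);print(y0,' '.join(f'{i*20}:{q[b==i,2].max():.0f}' for i in sorted(set(b))))
E
```

```text
-60 -200:-138 -180:-138 -160:-140 -140:-135 -120:9 -100:15 -80:17 -60:-76 -40:-77 -20:49
-40 -200:-147 -180:-141 -160:-138 -140:-136 -120:-2 -100:6 -80:8 -60:-78 -40:-80 -20:-111
-20 -200:-147 -180:-142 -160:-137 -140:-76 -120:-9 -100:-3 -80:-1 -60:-68 -40:-67 -20:-112
0 -200:-147 -180:-143 -160:-138 -140:-73 -120:-18 -100:-14 -80:-11 -60:-64 -40:-60 -20:-81
20 -200:-146 -180:-142 -160:-138 -140:-78 -120:-27 -100:-24 -80:-23 -60:-33 -40:-61 -20:-91
40 -200:-146 -180:-143 -160:-138 -140:-77 -120:-40 -100:-34 -80:-33 -60:-39 -40:-62 -20:-105
60 -200:-145 -180:-143 -160:-139 -140:-65 -120:-48 -100:-43 -80:-37 -60:-39 -40:-61 -20:51
```

>>> arm_command(targets="-2 0 0 0 0 0 0; -5 0 0 0 0 0 0; -5 0 4 0 0 0 0; -5 0 8 0 0 0 0; -5 0 10.5 0 0 0 0; -5 0 10.5 0 0 0 0")

```text
time: 5.02
tool_pos: [0.3286, 0.304, 0.1491]
tcp_rot: [-0.744, -2.86, -0.075]
wrist_force: [-0.8, 0.3, -3.1]
width: 0.25
```

```bash
python3 - <<'E'
from h import *
move([0,0,29],0)
s=bot.read_state();print('F deck',s['wrist_force']@A,s['torque']@A)
E
```

```text
deck tcp now [-44.9  -0.6  28.7]
shift [-44.9   0.6  -0.3] turn [ 0.01 -0.02  0.01] world tgt [0.367 0.283 0.141] F [-0.76  0.33 -3.06] w 0.25 t 5.02
F deck [-0.22138627 -0.08732085 -3.15805041] [-0.01143204 -0.10209354  0.01151886]
```

```bash
python3 - <<'E'
from h import *
z=np.load('w1.npz');p=bot.camera_params('wrist');T=z['T']
def ray(u,v,zz):
    f=192/np.tan(np.radians(p['fov_y']/2));d=A.T@(T[:3,:3]@np.array([(u-p['cx'])/f,-(v-p['cy'])/f,-1]));o=w2d(T[:3,3]);return o+d*(zz-o[2])/d[2]
for u,v in [(238,40),(238,160),(176,100),(301,100),(196,235),(306,235),(215,185),(290,185),(222,278)]: print(u,v,ray(u,v,52).round(1))
c=z['img'][140:310,140:350];cv2.imwrite('pics/w1z.png',cv2.resize(c,None,fx=3.5,fy=3.5,interpolation=cv2.INTER_CUBIC))
E
```

```text
238 40 [43.9  5.8 52. ]
238 160 [142.1  -3.9  52. ]
176 100 [ 86.1 -51.7  52. ]
301 100 [94.5 55.  52. ]
196 235 [213.  -52.3  52. ]
306 235 [221.6  55.2  52. ]
215 185 [163.9 -27.6  52. ]
290 185 [169.4  42.   52. ]
222 278 [263.2 -32.5  52. ]
```

View pics/w1z.png

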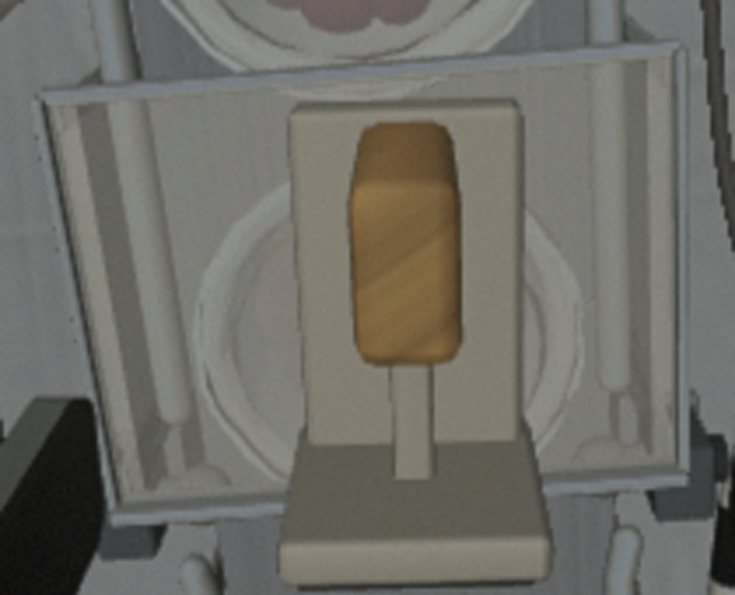

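>>> arm_command(targets="-4 0.5 0 0 0 0 0; -8 0.5 0 0 0 0 0; -12 0.5 0 0 0 0 0; -16 0.5 0 0 0 0 0; -20 0.5 0 0 0 0 0; -24 0.5 0 0 0 0 0; -28 0.5 0 0 0 0 0; -32 0.5 0 0 0 0 0; -36 0.5 0 0 0 0 0; -40 0.5 0 0 0 0 0")

```text
time: 5.85
tool_pos: [0.3642, 0.2855, 0.1424]
tcp_rot: [-0.744, -2.861, -0.077]
wrist_force: [-0.6, 1.2, -2.1]
width: 0.252
```

```bash
cat > f.py <<'E'
from h import *
s=bot.read_state();print('tcp',w2d(s['tool_pos']).round(1),'F deck',(s['wrist_force']@A).round(2),'torque',(s['torque']@A).round(3),'t',round(s['time'],2),'w',round(s['width'],3))
E
python3 f.py
```

```text
tcp [-4.2  0.6 29.7] F deck [-0.71  0.8  -2.24] torque [-0.025  0.114  0.043] t 5.85 w 0.252
```

>>> arm_command(targets="-3 0 1 0 0 0 0; -6 0 1 0 0 0 0; -9 0 1 0 0 0 0; -12 0 1 0 0 0 0; -15 0 1 0 0 0 0; -18 0 1 0 0 0 0")

```text
time: 6.35
tool_pos: [0.3773, 0.2783, 0.1387]
tcp_rot: [-0.743, -2.856, -0.078]
wrist_force: [-10.6, 5.6, 5.1]
width: 0.254
```

```bash
python3 f.py
```

```text
tcp [11.2  0.7 28.9] F deck [-12.7   -0.28   2.7 ] torque [0.016 1.474 0.024] t 6.35 w 0.254
```

>>> arm_command(targets="-3 0 0 0 0 0 0; -6 0 0 0 0 0 0; -9 0 0 0 0 0 0; -11 0 0 0 0 0 0; -13 0 0 0 0 0 0; -15 0 0 0 0 0 0")

```text
time: 6.85
tool_pos: [0.3902, 0.2712, 0.1358]
tcp_rot: [-0.742, -2.856, -0.078]
wrist_force: [-9.0, 4.7, 3.6]
width: 0.251
```

```bash
python3 - <<'E'
exec(open('f.py').read())
for n in ['scene','top']:
    img,d,p,T=cam(n)
    img=cv2.resize(img[120:280,160:420] if n=='scene' else img[90:290,120:320],None,fx=3,fy=3,interpolation=cv2.INTER_CUBIC)
    cv2.imwrite(f'pics/{n}4.png',img)
exec(open('f.py').read())
E
```

```text
tcp [26.2  0.8 28.9] F deck [-10.64  -0.3    1.62] torque [0.03  1.205 0.083] t 6.85 w 0.251
tcp [27.3  0.8 28.9] F deck [-4.92 -0.25 -0.42] torque [ 0.048  0.628 -0.009] t 6.95 w 0.249
```

View pics/scene4.png

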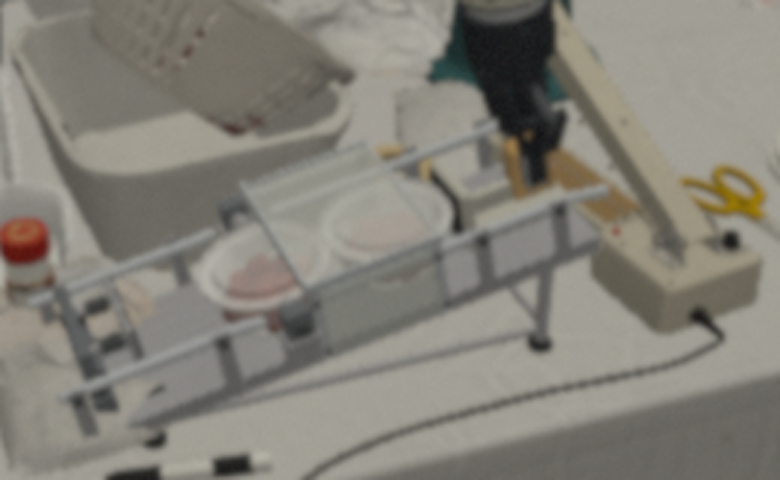

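View pics/top4.png

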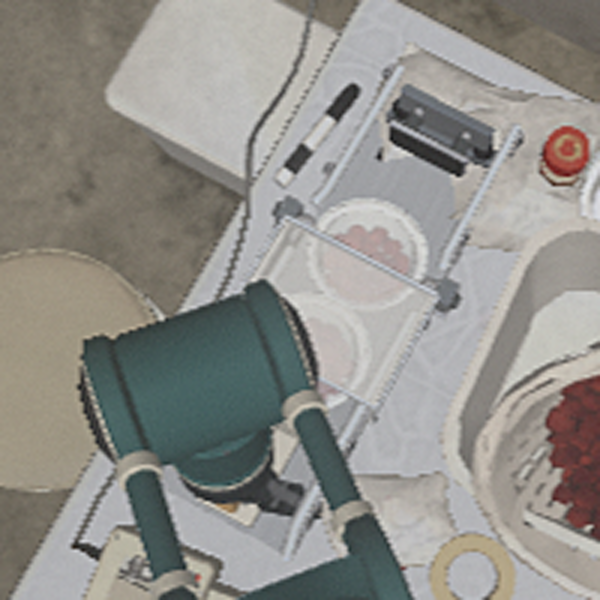

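The front cup sits at the plungers, around top4 (365,250), with the second cup touching it. The plate is still well ahead at about (428,150). I'll keep going slowly.

>>> arm_command(targets="-3 0 0 0 0 0 0; -6 0 0 0 0 0 0; -9 0 0 0 0 0 0; -12 0 0 0 0 0 0; -15 0 0 0 0 0 0; -18 0 0 0 0 0 0; -21 0 0 0 0 0 0; -24 0 0 0 0 0 0; -24 0 0 0 0 0 0; -24 0 0 0 0 0 0")

```text
time: 7.78
tool_pos: [0.4131, 0.2583, 0.1305]
tcp_rot: [-0.744, -2.861, -0.076]
wrist_force: [-1.1, -0.0, -2.3]
width: 0.249
```

```bash
python3 - <<'E'
exec(open('f.py').read())
img,d,p,T=cam('top');np.savez('t5.npz',img=img,d=d,T=T)
cv2.imwrite('pics/top5.png',cv2.resize(img[90:220,180:330],None,fx=4.5,fy=4.5,interpolation=cv2.INTER_CUBIC))
exec(open('f.py').read())
Q=w2d(pts(d,p,T))
k=(Q[...,0]>262)&(Q[...,0]<420)&(abs(Q[...,1])<57)&(Q[...,2]>44)&(Q[...,2]<57)&(d>0)
q=Q[k];b=np.round(q[:,0]/4).astype(int);print(' '.join(f'{i*4}:{(b==i).sum()}' for i in sorted(set(b))))
k=(Q[...,0]>330)&(Q[...,0]<450)&(abs(Q[...,1])<20)&(Q[...,2]>20)&(d>0)
q=Q[k];b=np.round(q[:,0]/3).astype(int);print(' '.join(f'{i*3}:{(b==i).sum()}:{np.median(q[b==i,2]):.0f}' for i in sorted(set(b))))
E
```

```text
tcp [53.   0.6 28.7] F deck [-0.52 -0.58 -2.43] torque [-0.059 -0.106 -0.023] t 7.78 w 0.249
tcp [52.9  0.6 28.8] F deck [ 0.66  0.3  -2.64] torque [-0.008 -0.138 -0.045] t 7.83 w 0.249
264:1 268:41 272:53 276:48 280:52 284:53 288:55 292:52 296:54 300:52 304:48 308:50 312:48 316:49 320:43 324:43 328:39 332:39 336:31 340:27 344:25 348:15 352:12 388:52 392:7 400:1 404:7 408:15 412:11 416:11 420:3
330:5:52 333:15:52 336:12:51 339:10:50 342:9:49 345:12:47 348:11:46 351:13:46 354:3:46 387:14:54 390:64:51 393:15:64 396:6:63 399:2:62 408:2:50 414:3:52 420:12:23 423:11:24 426:78:45 429:27:55 432:17:64 435:9:64 438:5:62
```

View pics/top5.png

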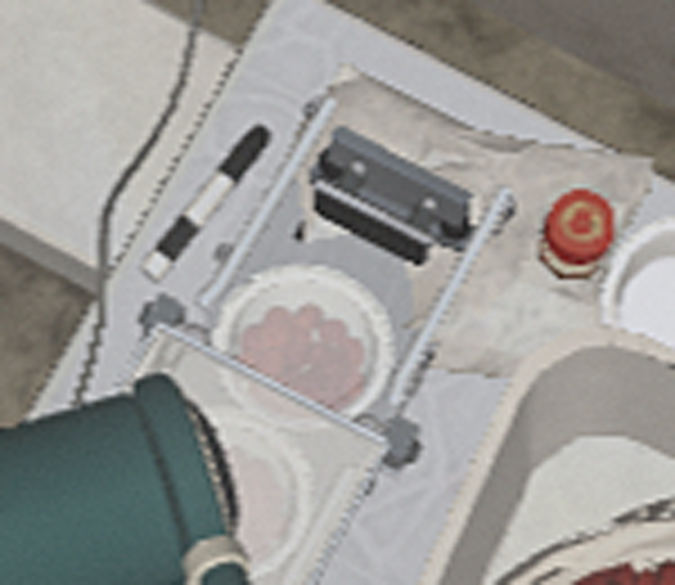

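Lead edge is at about 355 and the plate face at about 388, so contact should come near TCP x 84.

>>> arm_command(targets="-3 0 0 0 0 0 0; -6 0 0 0 0 0 0; -9 0 0 0 0 0 0; -12 0 0 0 0 0 0; -15 0 0 0 0 0 0; -18 0 0 0 0 0 0; -21 0 0 0 0 0 0; -24 0 0 0 0 0 0; -24 0 0 0 0 0 0")

```text
time: 8.58
tool_pos: [0.4338, 0.2468, 0.1259]
tcp_rot: [-0.744, -2.861, -0.076]
wrist_force: [0.2, -0.2, -3.0]
width: 0.253
```

```bash
cat > g.py <<'E'
exec(open('f.py').read())
img,d,p,T=cam('top')
exec(open('f.py').read().split('\n',1)[1])
Q=w2d(pts(d,p,T))
for nm,z0,z1 in (('lead/plate lidheight',44,57),('plate top',59,67)):
    k=(Q[...,0]>330)&(Q[...,0]<425)&(abs(Q[...,1])<20)&(Q[...,2]>z0)&(Q[...,2]<z1)&(d>0)
    q=Q[k];b=np.round(q[:,0]/3).astype(int);print(nm,' '.join(f'{i*3}:{(b==i).sum()}' for i in sorted(set(b))), np.median(q[q[:,0]>380],0).round(1))
np.savez('tl.npz',img=img,d=d,T=T)
E
python3 g.py
```

```text
tcp [77.1  0.7 28.7] F deck [ 0.78 -0.06 -2.9 ] torque [-0.008 -0.073  0.009] t 8.58 w 0.253
tcp [77.   0.6 28.7] F deck [ 0.05 -1.03 -2.5 ] torque [ 0.006 -0.118  0.005] t 8.63 w 0.249
lead/plate lidheight 330:6 333:17 336:9 339:16 342:14 345:11 348:11 351:17 354:14 357:13 360:12 363:7 366:8 369:13 372:13 375:6 378:2 387:6 390:20 405:1 408:1 414:2 426:1 [389.4  -0.5  51.2]
plate top 387:3 390:13 393:13 396:8 399:1 426:1 [3.922e+02 2.000e-01 6.360e+01]
```

>>> arm_command(targets="-1.5 0 0 0 0 0 0; -3 0 0 0 0 0 0; -4.5 0 0 0 0 0 0; -6 0 0 0 0 0 0; -8 0 0 0 0 0 0; -8 0 0 0 0 0 0; -8 0 0 0 0 0 0")

```text
time: 9.22
tool_pos: [0.4403, 0.2432, 0.1245]
tcp_rot: [-0.744, -2.861, -0.077]
wrist_force: [-0.5, 0.4, -2.4]
width: 0.25
```

```bash
python3 g.py
```

```text
tcp [84.7  0.8 28.8] F deck [-0.17  0.14 -2.48] torque [0.027 0.    0.055] t 9.22 w 0.25
tcp [84.7  0.7 28.8] F deck [ 0.37  0.64 -2.01] torque [ 0.062 -0.007  0.058] t 9.27 w 0.252
lead/plate lidheight 330:7 333:19 336:13 339:11 342:14 345:13 348:14 351:12 354:13 357:13 360:14 363:13 366:13 369:7 372:8 375:10 378:15 381:8 384:8 387:7 390:22 408:2 414:2 [ 3.887e+02 -1.000e-01  4.790e+01]
plate top 387:5 390:14 393:16 396:7 399:1 [391.9   0.   62.3]
```

>>> arm_command(targets="-1 0 0 0 0 0 0; -2 0 0 0 0 0 0; -3 0 0 0 0 0 0; -3 0 0 0 0 0 0; -3 0 0 0 0 0 0")

```text
time: 9.68
tool_pos: [0.4427, 0.2419, 0.1239]
tcp_rot: [-0.744, -2.861, -0.077]
wrist_force: [-0.8, 2.3, -1.3]
width: 0.25
```

```bash
python3 g.py
```

```text
tcp [87.5  0.7 28.8] F deck [-1.54  1.67 -1.63] torque [0.025 0.17  0.077] t 9.68 w 0.25
tcp [87.5  0.7 28.8] F deck [-1.1   0.72 -2.03] torque [0.162 0.156 0.09 ] t 9.73 w 0.247
lead/plate lidheight 330:10 333:11 336:12 339:12 342:16 345:15 348:12 351:13 354:16 357:12 360:13 363:13 366:16 369:10 372:9 375:5 378:14 381:10 384:10 387:16 390:18 405:1 408:1 414:2 [388.1  -0.6  48.1]
plate top 387:3 390:18 393:14 396:9 423:1 [391.9   1.5  62.9]
```

>>> arm_command(targets="-1 0 0 0 0 0 0; -2 0 0 0 0 0 0; -3 0 0 0 0 0 0; -4 0 0 0 0 0 0; -4 0 0 0 0 0 0; -4 0 0 0 0 0 0")

```text
time: 10.23
tool_pos: [0.4461, 0.24, 0.1232]
tcp_rot: [-0.744, -2.861, -0.077]
wrist_force: [-1.6, 2.5, -0.6]
width: 0.253
```

```bash
python3 g.py
```

```text
tcp [91.4  0.7 28.7] F deck [-2.43  1.38 -1.04] torque [0.182 0.274 0.098] t 10.23 w 0.253
tcp [91.4  0.7 28.7] F deck [-1.36  0.74 -1.58] torque [0.106 0.316 0.098] t 10.28 w 0.249
lead/plate lidheight 330:6 333:15 336:14 339:12 342:12 345:17 348:14 351:10 354:12 357:15 360:10 363:18 366:14 369:13 372:14 375:9 378:8 381:10 384:13 387:11 390:25 393:5 408:1 414:1 417:1 420:1 426:1 [389.   -0.   47.7]
plate top 390:6 393:15 396:11 399:8 426:1 [394.    0.8  63.1]
```

```bash
python3 - <<'E'
from h import *
a=np.load('t5.npz')['img'];b=np.load('tl.npz')['img']
P=[cv2.resize(x[100:170,215:305],None,fx=4.2,fy=6,interpolation=cv2.INTER_CUBIC) for x in (a,b)]
P=[cv2.resize(x[100:170,215:305],None,fx=4.2,fy=4.2,interpolation=cv2.INTER_CUBIC) for x in (a,b)]
cv2.imwrite('pics/cmp.png',np.hstack(P))
p=bot.camera_params('top')
E
```

```text
(no output)
```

View pics/cmp.png

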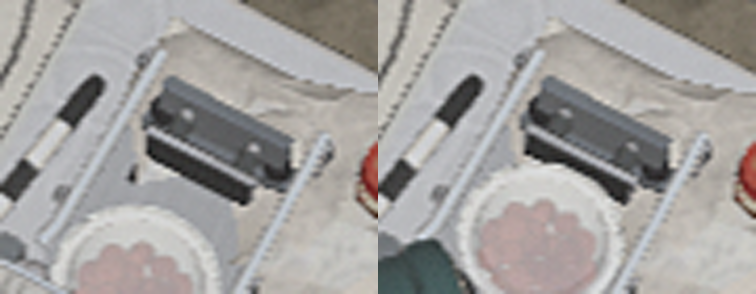

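```bash
cat > pl.py <<'E'
from h import *
p=bot.camera_params('top')
def prof(im,T):
    g=cv2.cvtColor(im,cv2.COLOR_BGR2GRAY).astype(np.float32)
    xs=np.arange(375,440,.25);out=[]
    for y in np.arange(-38,39,2):
        uv=proj(np.array([d2w([x,y,64]) for x in xs]),p,T).astype(np.float32)
        out.append(cv2.remap(g,uv[None,:,0],uv[None,:,1],cv2.INTER_CUBIC)[0])
    return xs,np.mean(out,0)
def shift(fa,fb):
    a=np.load(fa);b=np.load(fb);xs,pa=prof(a['img'],a['T']);_,pb=prof(b['img'],b['T'])
    print('a',' '.join(f'{x:.0f}:{v:.0f}' for x,v in zip(xs[::8],pa[::8])));print('b',' '.join(f'{x:.0f}:{v:.0f}' for x,v in zip(xs[::8],pb[::8])))
    w=(xs>384)&(xs<400);t=xs[w]
    s=np.arange(-3,18,.25);c=[np.corrcoef(pa[w],np.interp(t+q,xs,pb))[0,1] for q in s];print('plate shift mm',s[int(np.argmax(c))],max(c))
    w=(xs>418)&(xs<430)
    t=xs[w];s=np.arange(-4,4,.25);c=[np.corrcoef(pa[w],np.interp(t+q,xs,pb))[0,1] for q in s];print('body shift (check)',s[int(np.argmax(c))],max(c))
import sys;shift(*sys.argv[1:])
E
python3 pl.py t5.npz tl.npz; python3 pl.py top0.npz t5.npz|tail -2
```

```text
a 375:55 377:44 379:53 381:54 383:51 385:45 387:50 389:93 391:158 393:183 395:145 397:93 399:86 401:98 403:97 405:90 407:83 409:82 411:90 413:101 415:108 417:108 419:99 421:91 423:89 425:97 427:113 429:117 431:112 433:107 435:115 437:152 439:182
b 375:185 377:143 379:120 381:86 383:51 385:44 387:45 389:56 391:105 393:167 395:184 397:146 399:94 401:88 403:97 405:91 407:85 409:84 411:88 413:93 415:102 417:108 419:103 421:94 423:91 425:99 427:114 429:120 431:114 433:109 435:117 437:154 439:185
plate shift mm 1.75 0.9988048905459996
body shift (check) 0.25 0.998470425099028
plate shift mm 0.0 0.9999837014405155
body shift (check) 0.0 0.9998723047687291
```

Compared with the free state, the plate has shifted only about 1.75 mm. I'll press about 4 mm further.

>>> arm_command(targets="-1 0 0 0 0 0 0; -2 0 0 0 0 0 0; -3 0 0 0 0 0 0; -4 0 0 0 0 0 0; -4 0 0 0 0 0 0; -4 0 0 0 0 0 0")

```text
time: 10.78
tool_pos: [0.4494, 0.238, 0.1224]
tcp_rot: [-0.744, -2.861, -0.076]
wrist_force: [-2.9, 3.8, -1.3]
width: 0.252
```

```bash
python3 g.py; python3 pl.py t5.npz tl.npz|tail -2
```

```text
tcp [95.3  0.6 28.7] F deck [-4.06  1.88 -2.12] torque [0.133 0.452 0.016] t 10.78 w 0.252
tcp [95.3  0.6 28.7] F deck [-3.23  0.57 -1.11] torque [0.136 0.587 0.029] t 10.83 w 0.249
lead/plate lidheight 330:7 333:15 336:15 339:12 342:10 345:16 348:13 351:14 354:13 357:12 360:14 363:10 366:14 369:15 372:11 375:12 378:15 381:5 384:8 387:11 390:11 393:13 396:18 411:1 414:1 420:2 423:2 426:1 [392.5  -1.   47.8]
plate top 393:7 396:16 399:13 402:5 426:1 [397.1  -1.4  63.3]
plate shift mm 5.5 0.9961625561828215
body shift (check) 0.0 0.9745297296129968
```

>>> arm_command(targets="1 0 0 0 0 0 0; 2 0 0 0 0 0 0; 3 0 0 0 0 0 0; 4 0 0 0 0 0 0; 6 0 0 0 0 0 0; 9 0 0 0 0 0 0; 13 0 0 0 0 0 0; 18 0 0 0 0 0 0; 18 0 0 0 0 0 0")

```text
time: 11.58
tool_pos: [0.4331, 0.247, 0.126]
tcp_rot: [-0.743, -2.86, -0.077]
wrist_force: [-0.4, 0.3, -2.2]
width: 0.249
```

```bash
python3 g.py; python3 pl.py t5.npz tl.npz|tail -2
python3 - <<'E'
from h import *
img=np.load('tl.npz')['img'];cv2.imwrite('pics/top6.png',cv2.resize(img[90:220,180:330],None,fx=4.5,fy=4.5,interpolation=cv2.INTER_CUBIC))
E
```

```text
tcp [76.4  0.6 28.7] F deck [-0.05  0.11 -2.22] torque [-0.038 -0.085 -0.076] t 11.58 w 0.249
tcp [76.8  0.6 28.7] F deck [ 0.66 -0.52 -2.1 ] torque [-0.063 -0.096  0.022] t 11.63 w 0.254
lead/plate lidheight 330:7 333:13 336:15 339:11 342:15 345:14 348:12 351:15 354:12 357:13 360:13 363:14 366:13 369:12 372:16 375:11 378:11 381:5 384:10 387:12 390:10 393:17 396:18 414:2 417:1 420:2 423:3 [ 3.925e+02 -2.000e-01  4.730e+01]
plate top 393:4 396:16 399:12 402:6 [397.4   1.   63.1]
plate shift mm 5.5 0.9962910095681538
body shift (check) 0.0 0.9745512360273196
```

View pics/top6.png

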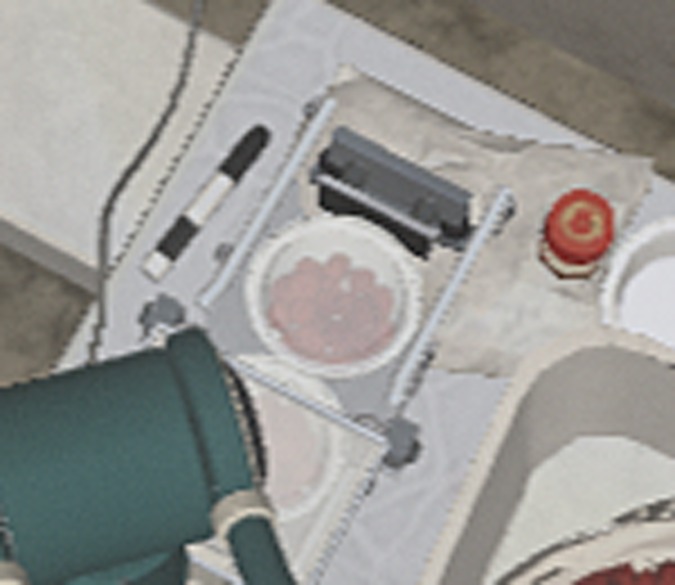

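Spring still pressed 5.5 mm after the block left, and the cups are touching. The block comes back next. It has to leave from under the hood first, then lift.

>>> arm_command(targets="10 0 0 0 0 0 0; 25 0 0 0 0 0 0; 45 0 0 0 0 0 0; 62 0 0 0 0 0 0; 68 0 -3 0 0 0 0; 68 0 -15 0 0 0 0; 68 0 -40 0 0 0 0; 68 0 -75 0 0 0 0; 68 0 -105 0 0 0 0; 68 0 -105 0 0 0 0")

```text
time: 12.47
tool_pos: [0.3981, 0.2705, 0.2502]
tcp_rot: [-0.746, -2.871, -0.09]
wrist_force: [1.3, 0.9, -1.7]
width: 0.252
```

```bash
python3 -c "
from h import *
move([167,0,130],0)"
```

```text
deck tcp now [ 11.5   4.2 142.6]
shift [-155.4   -4.6   13.9] turn [0.73 0.52 0.11] world tgt [0.527 0.194 0.208] F [ 1.27  0.87 -1.7 ] w 0.252 t 12.47
```

>>> arm_command(targets="-15 0 0 0 0 0 0; -40 0 0 0 0 0 0; -70 0 0 0 0 0 0; -100 0 0 0 0 0 0; -130 0 0 0 0 0 0; -150 0 5 0 0 0 0; -158 0 10 0 0 0 0; -158 0 10 0 0 0 0; -158 0 10 0 0 0 0; -158 0 10 0 0 0 0")

```text
time: 13.3
tool_pos: [0.5259, 0.1948, 0.2016]
tcp_rot: [-0.743, -2.859, -0.076]
wrist_force: [-0.2, 0.3, -2.2]
width: 0.247
```

```bash
python3 -c "
from h import *
move([167,0,96.5],0)"
```

```text
deck tcp now [166.4   0.3 123.3]
shift [-0.6 -0.3 26.8] turn [ 0.05 -0.06  0.04] world tgt [0.522 0.197 0.175] F [-0.21  0.25 -2.16] w 0.247 t 13.3
```

>>> arm_command(targets="-0.5 0 8 0 0 0 0; -0.5 0 16 0 0 0 0; -0.5 0 22 0 0 0 0; -0.5 0 25 0 0 0 0; -0.5 0 26.5 0 0 0 0; -0.5 0 27.2 0 0 0 0; -0.5 0 27.2 0 0 0 0; -0.5 0 27.2 0 0 0 0")

```text
time: 13.97
tool_pos: [0.5231, 0.197, 0.1755]
tcp_rot: [-0.744, -2.861, -0.077]
wrist_force: [-0.1, -0.2, -2.5]
width: 0.251
```

```bash
python3 f.py
```

```text
tcp [168.    0.8  96.9] F deck [ 0.46 -0.25 -2.5 ] torque [-0.016 -0.062  0.031] t 13.97 w 0.251
```

>>> arm_command(targets="0 0 0.4 0 0 0 0; 0 0 0.8 0 0 0 0; 0 0 1.2 0 0 0 0; 0 0 1.2 0 0 0 0; 0 0 1.2 0 0 0 0")

```text
time: 14.38
tool_pos: [0.5229, 0.197, 0.1743]
tcp_rot: [-0.744, -2.861, -0.077]
wrist_force: [-0.1, -0.1, -1.2]
width: 0.247
```

```bash
python3 f.py
```

```text
tcp [168.    0.7  95.8] F deck [ 0.18 -0.13 -1.15] torque [-0.004 -0.062  0.033] t 14.38 w 0.247
```

Unloading has begun, so the block is just touching. A little lower, then release.

>>> arm_command(targets="0 0 0.3 0 0 0 0; 0 0 0.5 0 0 0 0; 0 0 0.5 0 0 0 0")

```text
time: 14.63
tool_pos: [0.5229, 0.197, 0.1742]
tcp_rot: [-0.744, -2.861, -0.077]
wrist_force: [0.8, 0.3, 2.2]
width: 0.249
```

```bash
python3 f.py
```

```text
tcp [168.    0.7  95.6] F deck [0.12 0.66 2.3 ] torque [-0.301  0.05  -0.025] t 14.63 w 0.249
```

>>> arm_command(targets="0 0 0 0 0 0 0.3; 0 0 0 0 0 0 0.4; 0 0 0 0 0 0 0.5; 0 0 0 0 0 0 0.6; 0 0 0 0 0 0 0.7; 0 0 0 0 0 0 0.7; 0 0 0 0 0 0 0.7; 0 0 0 0 0 0 0.7")

```text
time: 15.3
tool_pos: [0.5225, 0.1971, 0.1734]
tcp_rot: [-0.744, -2.861, -0.077]
wrist_force: [0.5, -0.0, 0.3]
width: 0.699
```

```bash
python3 - <<'E'
exec(open('f.py').read())
img,d,p,T=cam('wrist');cv2.imwrite('pics/w7.png',img)
E
```

```text
tcp [167.9   0.6  94.9] F deck [0.33 0.21 0.4 ] torque [-0.01  -0.113  0.008] t 15.3 w 0.699
```

View pics/w7.png

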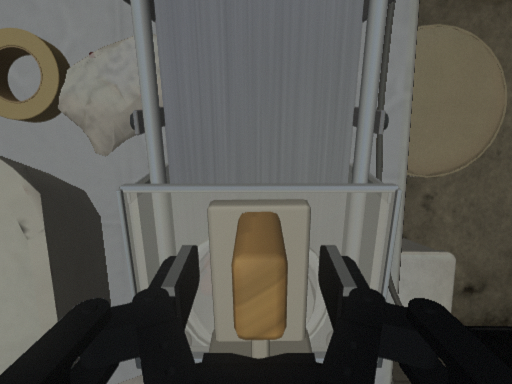

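The block is released on the hood, with its grip at (260,280) and both fingers clear at either side. Now straight up, then back for a check.

>>> arm_command(targets="0 0 -5 0 0 0 0.7; 0 0 -20 0 0 0 0.7; 0 0 -45 0 0 0 0.7; 0 0 -75 0 0 0 0.7; 0 0 -105 0 0 0 0.7; 20 0 -130 0 0 0 0.7; 50 0 -140 0 0 0 0.7; 85 0 -140 0 0 0 0.7; 115 0 -140 0 0 0 0.7; 120 0 -140 0 0 0 0.7")

```text
time: 16.18
tool_pos: [0.4401, 0.2428, 0.3365]
tcp_rot: [-0.74, -2.862, -0.081]
wrist_force: [-0.1, 0.4, 0.9]
width: 0.701
```

```bash
python3 g.py; python3 pl.py t5.npz tl.npz|tail -2
python3 - <<'E'
from h import *
img=np.load('tl.npz')['img'];cv2.imwrite('pics/top8.png',cv2.resize(img[90:290,120:340],None,fx=3,fy=3,interpolation=cv2.INTER_CUBIC))
img,d,p,T=cam('scene');cv2.imwrite('pics/scene8.png',cv2.resize(img[120:280,120:380],None,fx=3,fy=3,interpolation=cv2.INTER_CUBIC))
img,d,p,T=cam('wrist');cv2.imwrite('pics/w8.png',img)
Q=w2d(pts(d,p,T))
for nm,l,u in (('hood',62,76),('sole',78,90),('plate',118,129),('grip',131,143)):
    k=(Q[...,2]>l)&(Q[...,2]<u)&(abs(Q[...,1])<60)&(Q[...,0]>110)&(Q[...,0]<262)&(d>0)
    q=(Q[k][:,:2]).astype(np.float32)
    if len(q): print(nm,len(q),np.median(Q[k],0).round(1),cv2.minAreaRect(q))
E
```

```text
tcp [ 44.2   0.6 236.9] F deck [-0.4   0.31  0.8 ] torque [ 0.038 -0.075 -0.021] t 16.18 w 0.701
tcp [ 45.2   0.6 236.5] F deck [-1.02 -0.17  0.8 ] torque [-0.028 -0.057 -0.044] t 16.23 w 0.701
lead/plate lidheight 330:8 333:13 336:12 339:14 342:15 345:10 348:13 351:13 354:13 357:15 360:15 363:12 366:9 369:17 372:12 375:16 378:11 381:5 384:11 387:10 390:13 393:12 396:22 414:1 417:1 420:1 423:1 426:3 [391.8   0.6  48.1]
plate top 393:10 396:15 399:15 402:4 [3.971e+02 1.000e-01 6.280e+01]
plate shift mm 5.5 0.9962331731701413
body shift (check) 0.0 0.9804232888257391
hood 5394 [185.7  -5.3  68.6] ((197.66900634765625, 0.010196685791015625), (121.06871032714844, 119.96955871582031), 0.02642309106886387)
sole 2309 [185.5   2.4  82.5] ((189.68511962890625, 0.8363475799560547), (92.27313995361328, 61.81801986694336), 0.287055104970932)
plate 157 [147.2   0.2 123.7] ((188.7030487060547, -3.074769973754883), (21.10162925720215, 87.14929962158203), 84.99357604980469)
grip 747 [164.1   0.3 134.1] ((165.73782348632812, 0.30426883697509766), (38.55462646484375, 20.826946258544922), 0.7405040860176086)
```

View pics/top8.png

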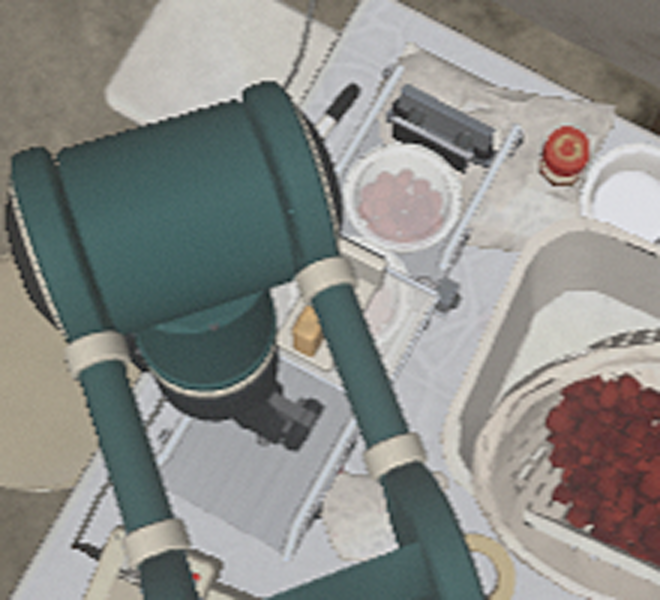

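View pics/scene8.png

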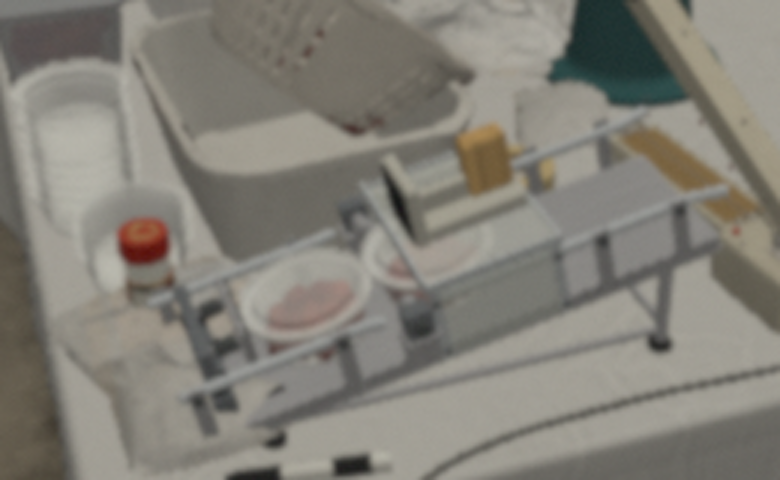

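View pics/w8.png

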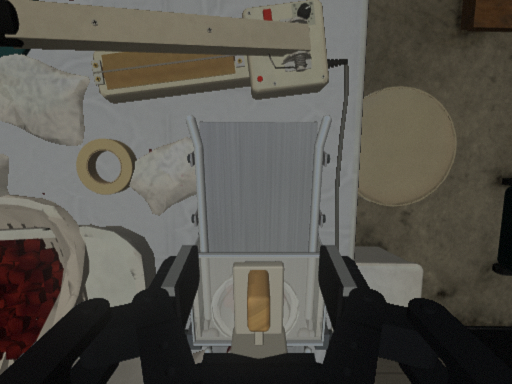

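The views show the lead cup against the plate at top8 (400,205) with the second cup adjoining it. The block lies flat on the hood, sole top at 82.5 mm, and the jar, tub and cup stack haven't moved. I'll let the arm settle, then hand in.

>>> arm_command(targets="0 0 0 0 0 0 0.7; 0 0 0 0 0 0 0.7; 0 0 0 0 0 0 0.7; 0 0 0 0 0 0 0.7")

```text
time: 16.67
tool_pos: [0.4433, 0.2405, 0.3331]
tcp_rot: [-0.745, -2.86, -0.076]
wrist_force: [0.5, 0.3, 0.3]
width: 0.698
```

```bash
python3 -c "
from h import *
print(bot.finish_job())"
```

```text
the job is handed in; nothing more can be done
None
```

Both cups are down the deck: the front cup is past the plungers and rests against the sprung stop. I pushed them with the block, put it back on top of the hood, and handed the job in at about 16.7 s.

- **Plungers:** readings at the wrist while pushing past them reached about 13 N, slightly above the 3 to 11 N expected.
- **Stop spring:** the top camera showed the plate pressed about 5.5 mm of its 22 mm, the same before and after the block was withdrawn. That comes from the camera, because the early force readings disagreed with it and suggested contact about 5 mm too soon.
- **Second cup:** in the last pictures it adjoins the front cup. The block pushed it against the front cup, and the plate did not spring back afterwards.
- **Push block:** it lies flat on the hood, with its sole top measured at 82.5 mm against 83 expected. It is straight to within about 1°, and its face is short of the low lip.
- **Surroundings:** the salt jar and the empty cups look undisturbed in the pictures, which I checked by eye only. The gripper was clear of everything at hand-in.

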